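Lock the stop nut of a pepper cutter with its jam nut and cap the thread

TASK

On the pepper cutter's upright threaded stud, turn the upper nut by its lever and run it down onto the lower hexagonal stop nut and tighten it firmly against it so that it locks and stays locked when you let go; the stop nut is a setting, so do not tighten so hard that it is dragged round with it. Then push the blind black cap from the cutting board fully down over the top end of the stud, upright, to cover the thread, and leave the open bushing and the spare nut on the board where they lie.

Things in the scene. Friction and masses are not known exactly. Their poses are not given: they have to be found in the camera images.
- cutter: the bench pepper cutter, fixed: aluminium base plate 300 mm (its y) by 200 mm (its x), top 30 mm above the table. Origin under the plate's centre. The stud stands at x -20, y -90 mm from it. The tall cutting head (215 mm, its crank knob 295 mm) is at the +y end, 130 mm and more from the stud in y; otherwise there is free space round the stud above the plate.
- stud_top (a point): centre of the flat top end of the cutter's upright stud, 120 mm above the table. The stud is 14 mm in diameter, with a 3.5 mm high lead-in cone at its end. Right-hand coarse thread of 12 mm lead: a nut goes down 1.9 mm per rad turned clockwise seen from above.
- jam_nut: upper nut on the stud, steel, 24 mm tall: a round flange 34 mm across and 6 mm thick, a hexagon hub 29 mm across flats, and one level lever bar 8 mm thick sticking out along its own x. The bar is bare from 17 to 55 mm from the axis; its centre is 15 mm above the underside. Origin on the stud axis at the underside, z up. Starts 1.5 to 8.5 mm above the stop nut.
- lever_end (a point): centre of the black ball (14 mm) at the lever's end, 62 mm from the stud axis. Torque to turn the jam nut by its lever: about 0.12 N m running free; once it touches the stop nut it climbs by 0.5 to 1 N m per rad. At 0.4 to 0.5 N m (some 9 N pushed 50 mm out) it is well locked and keeps its clamping force when let go; under 0.33 it is loose; from about 0.6 it drags the stop nut round.
- stop_nut: lower nut on the stud: steel hexagon, 36 mm across flats, 14 mm tall, a stiff fit on the thread; it must stay where it is set. The given point tells only its turn: it lies on the stud axis at the top of the base plate, wherever the nut is. The nut's top face is 61 to 67 mm above the table, set differently each time: see it or feel it.
- stop_rim (a point): point that turns with the stop nut, 18 mm from the stud axis and 6 mm above the base plate; it shows whether the stop nut has turned (3 mm is a sixth of a radian).
- cap: loose blind cap of black plastic standing mouth down on the white cutting board (10 mm thick): a cylinder 30 mm across, 28 mm tall, closed at the top, bore 17 mm across and 20 mm deep. Origin at the centre of its mouth (underside), z up. Fully home, the bore's end rests on the stud's top: its mouth is then 20 mm below the stud top, clear of the jam nut.
- bushing: loose black plastic bushing on the board, NOT the cap: 32 mm in diameter, 16 mm tall, with a 20 mm hole right through. Origin at the centre of its underside. Leave it.
- spare_nut: loose steel hexagon nut lying on the board, 36 mm across flats, 14 mm tall, origin at the centre of its underside. Leave it.
Not all that is in view belongs to the job. Leave any blue or red look-alike of the cap alone.

How it is judged (in metres and radians):
On the way, in this order (a step that is already met when the one before it is completed fails the run):
1. the jam nut is tight against the stop nut (over 20 N between them) and let go (contact force between jam_nut and stop_nut above 20 N and contact force between the fingers and jam_nut below 0.5 N), for 0.3 s.
2. the cap is fully home on the stud (horizontal distance between cap and stud_top below 0.004 m and z of cap in the frame of stud_top below -0.018 m and angle between cap's own z axis and vertical below 0.15 rad), for 0.2 s.
At the end, for the whole second after the job is handed in: The jam nut, let go, still presses on the stop nut with more than 20 N; the cap stands at rest and released on the stud, within 4 mm of its axis, its mouth at least 18 mm below the stud's top, tilted less than 0.15 rad; the stop nut has not turned (all of step 1 and all of step 2 and linear speed of cap below 0.02 m/s and contact force between the fingers and cap below 0.5 N); the robot touches nothing.
It fails at once if the stop nut is dragged round: its rim point moved more than 3 mm (distance of stop_rim from where it was at the start of the episode above 0.003 m).
It fails at once if the bushing or the spare nut is moved more than 30 mm (distance of any of bushing, spare_nut from where it was at the start of the episode above 0.03 m).
It also fails if it takes over 62 s, if anything falls off the work surface, if the arm or the gripper's body presses on something with over 40 N, if the wrist force passes 120 N, or if a joint passes its speed limit or range.

ROBOT

A 6-joint arm with a two-finger parallel gripper is mounted at the origin on the work surface. World frame = base frame: x ahead of the robot, y to its left, z up, the work surface at z = 0. Lengths are in mm, angles in rad, forces in N, time in s.
With the tool pointing down it reaches from about 350 to 725 mm from the base axis. Payload 4.3 kg.
Tool frame: the origin (TCP) lies at the very end of the fingers, on their centre line; the grasp point (between the pads) lies 19 mm behind it (ctrl.grip_point_offset is the distance from the TCP to the grasp point, in mm); z points along the fingers, y is the line along which they close (so a half turn about z gives the same grasp; the last joint's range is limited). The gripper opens to 85 mm and grips with 20 to 120 N. Pads are 22 mm wide; open, the fingers measure 114 mm over their backs; the gripper's body (76 mm by 85 mm) begins 54 mm behind the grasp point. The pads swing forward as they close: fully open they stand 13 mm farther back than shut.
Start: joints at [-1.315, 0.377, 0.081, 1.274, 0, 1.46], TCP at [205.688, -536.991, 231.329] pointing down, gripper open.
Joint ranges: [-2.72, 2.72], [-0.84, 1.66], [-1.02, 1.22], [-1.77, 2.12], [-1.37, 1.28], [-3.14, 3.14]. Speed limits (rad/s): [2.57, 2.57, 3.14, 3.14, 3.14, 3.14].

INTERFACE

Orientations are given as a 3x3 rotation matrix whose columns are the frame's x, y, z axes.
In Python, from bench import ctrl, viewer gives the robot as it stands.
- The arm moves only by the tool arm_command, never from a script. Its argument "targets" is text: rows parted by semicolons, each of 7 numbers parted by spaces: the shift along the tool's x, y, z in m, then the turn, a rotation vector about the tool's x, y, z in rad, then the gripper's target within -1 to 1 (fully open at 1, half-way at 0, shut at -1). In form: x y z wx wy wz claw; .... A call has 1 to 20 rows; each row shifts and turns the commanded pose from where the row before left it, along the tool's axes as they then stand; what a row does not reach is not made up. A row lasts 1/12 s, in which the tool goes at most 41.7 mm and 7.16 degrees, less where a joint would pass 70% of its speed; a pose out of reach is approached as far as the arm can. A call with a gripper value outside its range is refused whole. The fingers move at their own pace and stop on an object; "force" is the grip in N (left out, the last holds). Time passes only in rows, so rows that do not move let the fingers close. It gives the time, the measured TCP pose, the force, the opening and the grip force at its end, in the units of the state.
- ctrl.get_state(): the state, without advancing time (a new reading comes with each control period).
- viewer.read_camera(name): name is "scene" or "top" or "wrist"; returns the picture (400x640x3 uint8, red, green, blue); there is no depth.
- viewer.camera_info(name): a dict with "K" (3x3 intrinsics, pixels), "rvec" (rotation vector, rad) and "tvec" (3), from world to camera coordinates, as OpenCV has them; the wrist camera has in their place "tool_from_camera" (4x4, takes a point from camera to tool coordinates, whose origin is the TCP and whose axes are the flange's). Camera axes: x right, y down, z forward; pixel columns grow to the right and rows downward; lengths in mm; the calibration is good to about 2 mm. A picture is of the moment at which its call begins: read the wrist's pose just before it. camera_info takes no time and is no camera call.
- ctrl.close_job(): hands the job in; it is judged then, once.
The state is a dict: "time": time; "joint_pos": joint angles; "qd": joint speeds; "effort": joint torques, N m; "tool_pos": TCP position; "orientation": TCP orientation; "force": force on the tool from outside, world axes, zero at the start; "moment": the same for the moment, N m; "finger_gap": finger opening in mm; "finger_force": force on a finger pad.
Only numpy, scipy, OpenCV 4.12 (cv2) and the standard library are available. Lean on these libraries where they do the work, as an engineer would, in place of code of your own. Each camera call takes 0.05 s, during which the arm holds its last target. There are 200 camera calls.

## Working session

There is one attempt and no reset: what is moved stays moved. The work goes in short steps, Python scripts to look and compute and a tool call to move; the robot and the scene stay as the last step left them, time stands still between calls to the robot, and variables do not carry over. Pictures are saved under pics/ and viewed, at most 10 in all, crops included, and the job is handed in when it is done.

Besides the shell and the picture viewer there is one more tool, called after ">>>" as name(argument=value, ...) on one line, values as JSON. arm_command: Moves the arm, as the interface text tells. Its arguments: {"type":"object","properties":{"targets":{"type":"string"},"force":{"type":"number"}},"required":["targets"]}

```bash
mkdir -p pics; ls; cat > h.py <<'E'
import numpy as np, cv2
from bench import ctrl, viewer
def snap(n,f):
    s=ctrl.get_state(); im=np.asarray(viewer.read_camera(n)); cv2.imwrite(f'pics/{f}.png',im[:,:,::-1]); return im,s
def cam(n,s=None):
    i=viewer.camera_info(n); K=np.array(i['K'],float)
    if n=='wrist':
        T=np.array(i['tool_from_camera'],float); R=np.array(s['orientation']).reshape(3,3)
        Rw=R@T[:3,:3]; c=R@T[:3,3]+np.array(s['tool_pos']); return K,Rw,c
    R=cv2.Rodrigues(np.array(i['rvec'],float))[0]; return K,R.T,-R.T@np.array(i['tvec'],float).ravel()
def ray(C,p):
    K,R,c=C; d=R@np.linalg.inv(K)@np.array([p[0],p[1],1.]); return c,d/np.linalg.norm(d)
def plane(C,p,z):
    c,d=ray(C,p); return c+d*(z-c[2])/d[2]
def proj(C,X):
    K,R,c=C; q=K@(R.T@(np.array(X,float)-c)); return q[:2]/q[2]
def tri(rs):
    A=np.zeros((3,3));b=np.zeros(3)
    for c,d in rs:
        P=np.eye(3)-np.outer(d,d);A+=P;b+=P@c
    return np.linalg.solve(A,b)
E
python3 - <<'E'
from h import *
for n in('scene','top'):
    im,s=snap(n,n+'0'); C=cam(n); print(n,C[2].round(),C[0][0,0])
print(s)
E
```

```text
pics
scene [1068. -129.  732.] 393.2813777275831
top [ 384. -126. 1022.] 515.2972000922055
{'time': 0.05, 'joint_pos': array([-1.31529755e+00,  3.78053236e-01,  7.97018713e-02,  1.27438669e+00,
       -8.33304684e-06,  1.46047684e+00]), 'qd': array([ 0.00123496, -0.00088897,  0.00143845, -0.00023198,  0.00057669,
        0.00085052]), 'effort': array([ 2.85350325e-04, -4.65119326e+01,  2.70858228e+01,  1.29815040e-02,
       -2.18875202e-04, -1.50488040e-05]), 'tool_pos': array([ 205.5220366 , -536.35854734,  230.39588678]), 'orientation': array([[ 9.33831418e-01,  3.57713061e-01, -4.98790385e-04],
       [ 3.57713349e-01, -9.33829555e-01,  1.87658365e-03],
       [ 2.05493279e-04, -1.93083675e-03, -9.99998115e-01]]), 'force': array([0.22734897, 0.30112897, 0.37739185]), 'moment': array([-0.05257388, -0.02001349,  0.02587161]), 'finger_force': 0.0, 'finger_gap': 85.44184779058739}
```

View pics/scene0.png

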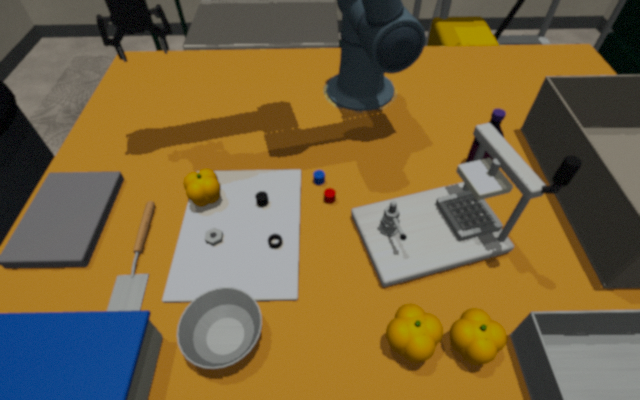

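View pics/top0.png

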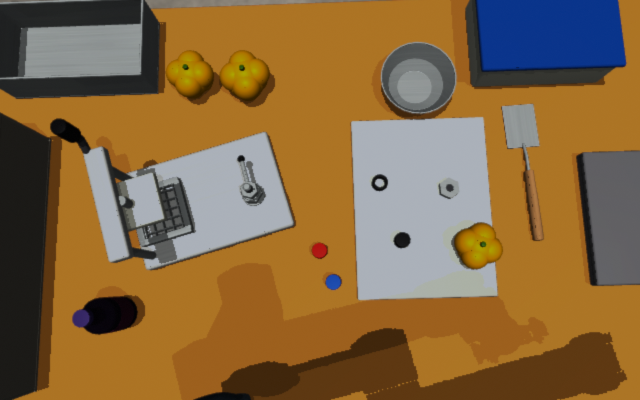

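The scene view shows the stud at about (392,207), the lever ball near (403,237) and the cap at (262,198). In the top view they are the stud (249,187), ball (241,158), cap (402,240), bushing (380,183) and spare nut (449,188).

```bash
python3 - <<'E'
from h import *
a=cv2.imread('pics/scene0.png')[190:265,350:420]; b=cv2.imread('pics/top0.png')[145:220,215:285]
cv2.imwrite('pics/c0.png',cv2.resize(np.hstack([a,b]),None,fx=5.6,fy=5.6,interpolation=cv2.INTER_CUBIC))
S,T=cam('scene'),cam('top')
# black blobs in top
im=cv2.imread('pics/top0.png'); g=(im.max(2)<60).astype(np.uint8); n,l,st,c=cv2.connectedComponentsWithStats(g)
for i in range(1,n):
    x,y,w,h,A=st[i]
    if 355<c[i][0]<490 and 120<c[i][1]<300 and A>15 or (230<c[i][0]<260 and 150<c[i][1]<210): print(c[i].round(1),st[i],plane(T,c[i],38).round(1))
print('stud',plane(T,(249,187),120).round(), plane(S,(392,207),120).round())
E
```

```text
[240.5 158.3] [238 156   6   6  28] [636.  40.  38.]
[379.1 182.5] [372 175  15  16 118] [ 578.9 -229.7   38. ]
[449.4 187.4] [447 185   6   6  27] [ 565.1 -365.    38. ]
[249.7 189.9] [246 186   7   7  21] [572.2  22.4  38. ]
[257. 188.] [257 188   1   1   1] [575.5   8.1  38. ]
[255.7 197.1] [248 190  15  13  53] [557.6  10.8  38. ]
[401.6 239.8] [394 233  16  15 189] [ 466.3 -267.4   38. ]
stud [562.  11. 120.] [575.  14. 120.]
```

View pics/c0.png

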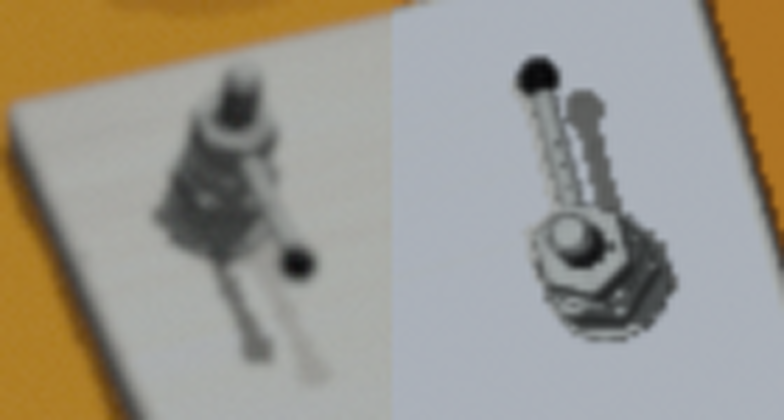

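The left half (scene) shows the stud top at about (393,203) and the ball at (403,237). The right half (top) shows the stud top at about (248,187) and the ball at (241,158.5).

```bash
python3 - <<'E'
from h import *
S,T=cam('scene'),cam('top')
st=tri([ray(T,(247.8,187.2)),ray(S,(393.2,203.2))]); b=tri([ray(T,(240.5,158.3)),ray(S,(403.2,236.8))])
print(st.round(1),plane(T,(247.8,187.2),120).round(1),plane(S,(393.2,203.2),120).round(1)); print(b.round(1),np.linalg.norm((b-st)[:2]),np.degrees(np.arctan2(*(b-st)[1::-1])))
# cap: scene blob
im=cv2.imread('pics/scene0.png'); g=(im.max(2)<60).astype(np.uint8); n,l,s,c=cv2.connectedComponentsWithStats(g)
for i in range(1,n):
    if 180<c[i][0]<300 and 170<c[i][1]<290 and s[i][4]>15: print(c[i].round(1),s[i],plane(S,c[i],24).round(1))
for p in((268,134),(293,225)): print(plane(T,p,30).round(1))
s=ctrl.get_state()
print(viewer.camera_info('wrist'))
E
```

```text
[562.4  16.2 116.8] [561.5  13.3 120. ] [564.9  17.9 120. ]
[623.8  33.2  86. ] 63.72657593920382 15.4229311791248
[261.6 199.2] [257 193  11  14 125] [ 466.9 -267.4   24. ]
[274.6 241. ] [269 235  13  13  89] [ 586.1 -229.6   24. ]
[686.1 -13.8  30. ]
[501.9 -60.2  30. ]
{'K': array([[344.95445674,   0.        , 320.35957476],
       [  0.        , 344.95445674, 208.83233756],
       [  0.        ,   0.        ,   1.        ]]), 'tool_from_camera': array([[-3.61901807e-04, -9.48495575e-01, -3.16790171e-01,
         8.05817698e+01],
       [ 9.99999247e-01,  2.81793375e-05, -1.22677263e-03,
        -7.78092818e-01],
       [ 1.17251535e-03, -3.16790377e-01,  9.48494851e-01,
        -1.44162021e+02],
       [ 0.00000000e+00,  0.00000000e+00,  0.00000000e+00,
         1.00000000e+00]])}
```

>>> arm_command(targets=".0294 -.0192 0 0 0 0 -.3;.0294 -.0192 0 0 0 0 -.3;.0294 -.0192 0 0 0 0 -.3;.0294 -.0192 0 0 0 0 -.3;.0294 -.0192 0 0 0 0 -.3;.0294 -.0192 0 0 0 0 -.3;.0294 -.0192 0 0 0 0 -.3;.0294 -.0192 0 0 0 0 -.3;.0294 -.0192 0 0 0 0 -.3;.0294 -.0192 0 0 0 0 -.3;.0294 -.0192 0 0 0 0 -.3;.0294 -.0192 0 0 0 0 -.3;.0294 -.0192 0 0 0 0 -.3;.0294 -.0192 0 0 0 0 -.3;.0294 -.0192 0 0 0 0 -.3;.0294 -.0192 0 0 0 0 -.3;.0294 -.0192 0 0 0 0 -.3;.0294 -.0192 0 0 0 0 -.3;.0294 -.0192 0 0 0 0 -.3;.0294 -.0192 0 0 0 0 -.3")

```text
time: 1.77
tool_pos: [617.8, 33.6, 230.7]
orientation: [[0.934, 0.358, -0.001], [0.358, -0.934, -0.0], [-0.001, -0.0, -1.0]]
force: [1.1, 0.3, -0.0]
finger_gap: 30.0
finger_force: 0.0
```

```bash
python3 - <<'E'
from h import *
im,s=snap('wrist','w1'); C=cam('wrist',s); print(s['tool_pos'],s['joint_pos'],s['finger_gap'],s['orientation'].round(3).tolist())
print('pred stud',proj(C,(562.4,16.2,120)),'ball',proj(C,(623.8,33.2,86)))
E
```

```text
[617.84919406  33.58121738 230.7321737 ] [-4.80802816e-02  4.71832935e-01  2.23814292e-01  1.32372262e+00
 -2.01709367e-04  2.72747424e+00] 30.03679015606703 [[0.934, 0.358, -0.001], [0.358, -0.934, -0.0], [-0.001, -0.0, -1.0]]
pred stud [317.38947011 269.91117423] ball [324.60624449 185.2616421 ]
```

View pics/w1.png

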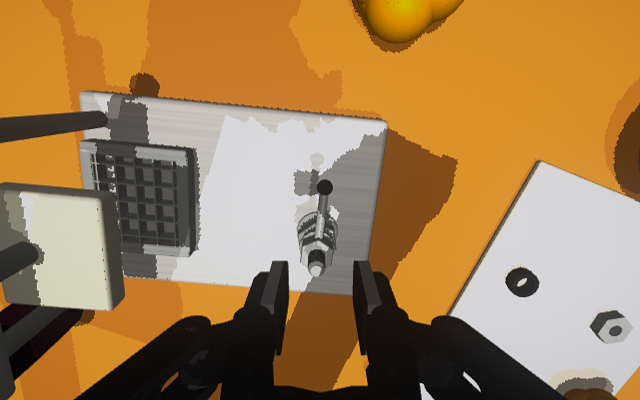

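The picture shows the stud top at (316,269) and the ball at (324,187), which agrees with the prediction within 2 px. Next I wind the wrist back, so that one long clockwise sweep is possible.

>>> arm_command(targets="0 0 0 0 0 -.12 -.1;0 0 0 0 0 -.12 -.1;0 0 0 0 0 -.12 -.1;0 0 0 0 0 -.12 -.1;0 0 0 0 0 -.12 -.1;0 0 0 0 0 -.12 -.1;0 0 0 0 0 -.12 -.1;0 0 0 0 0 -.12 -.1;0 0 0 0 0 -.12 -.1;0 0 0 0 0 -.12 -.1;0 0 0 0 0 -.12 -.1;0 0 0 0 0 -.12 -.1;0 0 0 0 0 -.12 -.1;0 0 0 0 0 -.12 -.1;0 0 0 0 0 -.12 -.1;0 0 0 0 0 -.12 -.1;0 0 0 0 0 -.12 -.1;0 0 0 0 0 -.12 -.1;0 0 0 0 0 -.12 -.1;0 0 0 0 0 -.12 -.1")

```text
time: 3.48
tool_pos: [616.9, 31.8, 230.7]
orientation: [[-0.932, 0.362, -0.001], [0.362, 0.932, -0.0], [0.001, -0.001, -1.0]]
force: [0.6, 0.7, -0.1]
finger_gap: 38.2
finger_force: 0.0
```

>>> arm_command(targets="0 0 0 0 0 -.12 -.1;0 0 0 0 0 -.12 -.1;0 0 0 0 0 -.12 -.1;0 0 0 0 0 -.12 -.1;0 0 0 0 0 -.12 -.1;0 0 0 0 0 -.12 -.1;0 0 0 0 0 -.12 -.1;0 0 0 0 0 -.12 -.1;0 0 0 0 0 -.12 -.1;0 0 0 0 0 -.12 -.1;0 0 0 0 0 -.12 -.1;0 0 0 0 0 -.12 -.1;0 0 0 0 0 -.12 -.1;0 0 0 0 0 -.12 -.1;0 0 0 0 0 -.12 -.1;0 0 0 0 0 -.12 -.1;0 0 0 0 0 -.12 -.1;0 0 0 0 0 -.12 -.1;0 0 0 0 0 -.12 -.1;0 0 0 0 0 -.12 -.1")

```text
time: 5.15
tool_pos: [616.9, 31.7, 230.7]
orientation: [[0.443, -0.896, -0.001], [-0.896, -0.443, -0.0], [-0.001, 0.001, -1.0]]
force: [-0.5, -0.6, -0.1]
finger_gap: 38.5
finger_force: 0.0
```

>>> arm_command(targets="0 0 0 0 0 -.12 -.1;0 0 0 0 0 -.12 -.1;0 0 0 0 0 -.12 -.1;0 0 0 0 0 -.12 -.1;0 0 0 0 0 -.12 -.1;0 0 0 0 0 -.12 -.1;0 0 0 0 0 -.12 -.1;0 0 0 0 0 -.12 -.1;-.0064 .004 .02 0 0 0 -.1;-.0064 .004 .02 0 0 0 -.1;0 0 .02 0 0 0 -.1;0 0 .02 0 0 0 -.1;0 0 .02 0 0 0 -.1;0 0 0 0 0 0 -.1;0 0 0 0 0 0 -.1")

```text
time: 6.4
tool_pos: [601.9, 26.0, 130.0]
orientation: [[0.988, -0.157, -0.004], [-0.157, -0.988, 0.0], [-0.004, 0.0, -1.0]]
force: [-0.5, -0.2, 0.1]
finger_gap: 38.6
finger_force: 0.0
```

```bash
python3 - <<'E'
from h import *
s=ctrl.get_state(); print(s['joint_pos'].round(3),s['force'],s['moment'],s['finger_gap']); R=s['orientation']; print(np.arctan2(R[1,0],R[0,0]))
E
```

```text
[-0.062  0.48  -0.026  1.068 -0.    -3.046] [-0.54103327 -0.2359517   0.0964864 ] [-0.00582881  0.0008849   0.00953192] 38.60397404516998
-0.15744229001573334
```

>>> arm_command(targets="-.002 0 .02 0 0 0 -.3;-.002 0 .02 0 0 0 -.3;0 0 .015 0 0 0 -.3;0 0 .01 0 0 0 -.3;0 0 0 0 0 0 -.3;0 0 0 0 0 0 -.3")

```text
time: 6.9
tool_pos: [600.1, 26.6, 67.1]
orientation: [[0.988, -0.157, 0.001], [-0.157, -0.988, -0.0], [0.001, 0.0, -1.0]]
force: [-0.3, -1.0, 0.1]
finger_gap: 29.7
finger_force: 0.0
```

>>> arm_command(targets=".0012 .0028 0 0 0 0 -.3;.001 .0029 0 0 0 0 -.3;.0007 .003 0 0 0 0 -.3;.0005 .003 0 0 0 0 -.3;.0002 .003 0 0 0 0 -.3;0 .003 .0002 0 0 0 -.3;-.0003 .003 .0002 0 0 0 -.3;-.0005 .003 .0002 0 0 0 -.3;-.0008 .0029 .0002 0 0 0 -.3;0 0 0 0 0 0 -.3")

```text
time: 7.73
tool_pos: [597.4, -0.6, 65.5]
orientation: [[0.988, -0.157, 0.0], [-0.157, -0.988, -0.0], [0.0, 0.0, -1.0]]
force: [2.0, 1.2, -0.6]
finger_gap: 30.1
finger_force: 0.9
```

```bash
cat > st.py <<'E'
from h import *
def tq(ax=(562.4,16.2)):
    s=ctrl.get_state(); R=s['orientation']; p=s['tool_pos']; d=(p[:2]-np.array(ax))/1000; F=s['force']
    print('t',round(s['time'],2),'p',p.round(1),'yaw',round(np.arctan2(R[1,0],R[0,0]),3),'r',round(1e3*np.hypot(*d),1),'beta',round(np.arctan2(d[1],d[0]),3),'F',F.round(2),'M',np.round(s['moment'],3),'rxF',round(d[0]*F[1]-d[1]*F[0],3),'gap',round(s['finger_gap'],1))
    f=F@R; print('F tool',f.round(2))
E
python3 - <<'E'
from st import *
tq(); im,s=snap('top','t2'); cv2.imwrite('pics/c2.png',cv2.resize(cv2.imread('pics/top0.png')[0:1,0:1],None,fx=2,fy=2))
im,s=snap('wrist','w2')
E
```

```text
t 7.73 p [597.4  -0.6  65.5] yaw -0.158 r 38.8 beta -0.448 F [ 1.97  1.25 -0.62] M [ 0.264 -0.272 -0.07 ] rxF 0.077 gap 30.1
F tool [ 1.74 -1.54  0.62]
```

View pics/w2.png

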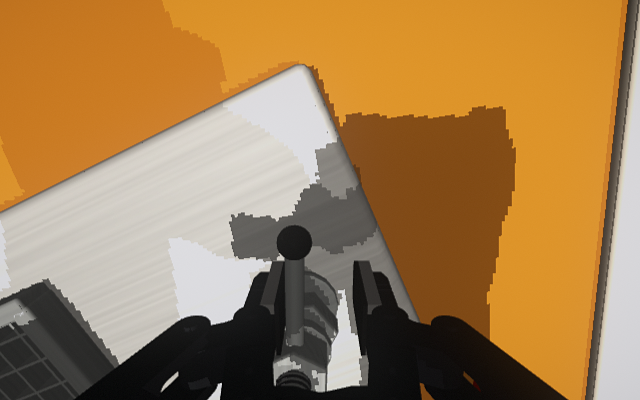

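The lever lies flat on the left pad, with the ball at (294,242). Now sweep.

>>> arm_command(targets="-.0013 .0037 .0002 0 0 .1 -.3;-.0013 .0037 .0002 0 0 .1 -.3;-.0013 .0037 .0002 0 0 .1 -.3;-.0013 .0037 .0002 0 0 .1 -.3;-.0013 .0037 .0002 0 0 .1 -.3;-.0013 .0037 .0002 0 0 .1 -.3;-.0013 .0037 .0002 0 0 .1 -.3;-.0013 .0037 .0002 0 0 .1 -.3;-.0013 .0037 .0002 0 0 .1 -.3;-.0013 .0037 .0002 0 0 .1 -.3")

```text
time: 8.67
tool_pos: [566.7, -21.2, 63.4]
orientation: [[0.398, -0.917, 0.0], [-0.917, -0.398, 0.002], [-0.001, -0.001, -1.0]]
force: [2.9, 4.7, -0.2]
finger_gap: 29.6
finger_force: 2.0
```

```bash
python3 -c "
from st import *
tq()"
```

```text
t 8.67 p [566.7 -21.2  63.4] yaw -1.162 r 37.6 beta -1.456 F [ 2.91  4.73 -0.2 ] M [ 0.795 -0.446  0.025] rxF 0.129 gap 29.6
F tool [-3.18 -4.55  0.21]
```

>>> arm_command(targets="-.0013 .0037 .0002 0 0 .1 -.3;-.0013 .0037 .0002 0 0 .1 -.3;-.0013 .0037 .0002 0 0 .1 -.3;-.0013 .0037 .0002 0 0 .1 -.3;-.0013 .0037 .0002 0 0 .1 -.3")

```text
time: 9.08
tool_pos: [548.2, -19.3, 62.6]
orientation: [[-0.091, -0.996, 0.001], [-0.996, 0.091, 0.0], [-0.001, -0.001, -1.0]]
force: [3.4, 2.1, -0.2]
finger_gap: 29.9
finger_force: 1.8
```

```bash
python3 -c "
from st import *
tq()"
```

```text
t 9.08 p [548.2 -19.3  62.6] yaw -1.662 r 38.2 beta -1.951 F [ 3.39  2.13 -0.17] M [ 0.451 -0.709 -0.035] rxF 0.09 gap 29.9
F tool [-2.43 -3.18  0.18]
```

>>> arm_command(targets="-.0013 .0037 .0002 0 0 .1 -.3;-.0013 .0037 .0002 0 0 .1 -.3;-.0013 .0037 .0002 0 0 .1 -.3")

```text
time: 9.33
tool_pos: [538.4, -13.8, 62.2]
orientation: [[-0.382, -0.924, 0.002], [-0.924, 0.382, -0.001], [-0.0, -0.002, -1.0]]
force: [4.8, 0.3, -0.6]
finger_gap: 29.7
finger_force: 1.7
```

```bash
python3 -c "
from st import *
tq()"
```

```text
t 9.33 p [538.4 -13.8  62.2] yaw -1.962 r 38.5 beta -2.245 F [ 4.77  0.32 -0.55] M [ 0.191 -0.705 -0.015] rxF 0.136 gap 29.7
F tool [-2.12 -4.29  0.56]
```

>>> arm_command(targets="-.0013 .0037 .0002 0 0 .1 -.3;-.0013 .0037 .0002 0 0 .1 -.3;-.0013 .0037 .0002 0 0 .1 -.3")

```text
time: 9.58
tool_pos: [530.4, -5.6, 61.6]
orientation: [[-0.638, -0.77, 0.002], [-0.77, 0.638, -0.002], [0.0, -0.003, -1.0]]
force: [3.8, -1.2, -0.3]
finger_gap: 29.9
finger_force: 1.5
```

```bash
python3 -c "
from st import *
tq()"
```

```text
t 9.58 p [530.4  -5.6  61.6] yaw -2.262 r 38.7 beta -2.542 F [ 3.83 -1.16 -0.27] M [-0.062 -0.738  0.014] rxF 0.121 gap 29.9
F tool [-1.55 -3.69  0.27]
```

>>> arm_command(targets="-.0013 .0037 .0002 0 0 .1 -.3;-.0013 .0037 .0002 0 0 .1 -.3")

```text
time: 9.75
tool_pos: [526.7, 1.1, 61.3]
orientation: [[-0.778, -0.628, 0.002], [-0.628, 0.778, -0.002], [-0.0, -0.003, -1.0]]
force: [2.7, -0.5, -0.1]
finger_gap: 29.9
finger_force: 1.3
```

```bash
python3 -c "
from st import *
tq()"
```

```text
t 9.75 p [526.7   1.1  61.3] yaw -2.463 r 38.8 beta -2.741 F [ 2.74 -0.52 -0.06] M [-0.096 -0.572  0.093] rxF 0.06 gap 29.9
F tool [-1.81 -2.12  0.07]
```

>>> arm_command(targets="-.0013 .0037 .0002 0 0 .1 -.3;-.0013 .0037 .0002 0 0 .1 -.3;-.0013 .0037 .0002 0 0 .1 -.3")

```text
time: 10.0
tool_pos: [523.6, 12.2, 60.6]
orientation: [[-0.929, -0.37, 0.001], [-0.37, 0.929, -0.003], [-0.0, -0.003, -1.0]]
force: [2.5, -2.1, 0.2]
finger_gap: 29.9
finger_force: 1.3
```

```bash
python3 -c "
from st import *
tq()"
```

```text
t 10.0 p [523.6  12.2  60.6] yaw -2.763 r 39.0 beta -3.038 F [ 2.55 -2.07  0.16] M [-0.254 -0.539  0.1  ] rxF 0.091 gap 29.9
F tool [-1.6  -2.87 -0.15]
```

>>> arm_command(targets="-.0013 .0037 .0002 0 0 .1 -.3;-.0013 .0037 .0002 0 0 .1 -.3")

```text
time: 10.17
tool_pos: [523.4, 19.9, 60.2]
orientation: [[-0.984, -0.178, 0.001], [-0.178, 0.984, -0.003], [-0.0, -0.003, -1.0]]
force: [2.8, -2.1, 0.9]
finger_gap: 29.8
finger_force: 1.2
```

```bash
python3 -c "
from st import *
tq()"
```

```text
t 10.17 p [523.4  19.9  60.2] yaw -2.963 r 39.1 beta 3.048 F [ 2.83 -2.12  0.87] M [-0.354 -0.4    0.032] rxF 0.072 gap 29.8
F tool [-2.41 -2.6  -0.86]
```

>>> arm_command(targets="-.0013 .0037 .0002 0 0 .1 -.3;-.0013 .0037 .0002 0 0 .1 -.3;-.0013 .0037 .0002 0 0 .1 -.3")

```text
time: 10.42
tool_pos: [526.0, 31.0, 59.5]
orientation: [[-0.993, 0.121, 0.0], [0.121, 0.993, -0.004], [-0.0, -0.004, -1.0]]
force: [0.8, -2.3, 0.5]
finger_gap: 29.8
finger_force: 1.3
```

```bash
python3 -c "
from st import *
tq()"
```

```text
t 10.42 p [526.   31.   59.5] yaw 3.02 r 39.3 beta 2.755 F [ 0.83 -2.26  0.46] M [-0.535 -0.194  0.051] rxF 0.07 gap 29.8
F tool [-1.09 -2.15 -0.45]
```

>>> arm_command(targets="-.0013 .0037 .0002 0 0 .1 -.3;-.0013 .0037 .0002 0 0 .1 -.3")

```text
time: 10.58
tool_pos: [529.4, 37.6, 59.0]
orientation: [[-0.949, 0.316, -0.001], [0.316, 0.949, -0.004], [-0.001, -0.004, -1.0]]
force: [0.3, -4.5, 1.8]
finger_gap: 30.2
finger_force: 1.7
```

```bash
python3 -c "
from st import *
tq()"
```

```text
t 10.58 p [529.4  37.6  59. ] yaw 2.82 r 39.4 beta 2.567 F [ 0.35 -4.54  1.84] M [-0.684  0.055  0.032] rxF 0.143 gap 30.2
F tool [-1.77 -4.21 -1.82]
```

>>> arm_command(targets="-.0006 .0018 0 0 0 .05 -.3;-.0006 .0018 0 0 0 .05 -.3;0 0 0 0 0 0 -.3")

```text
time: 10.83
tool_pos: [531.5, 40.8, 58.8]
orientation: [[-0.914, 0.405, -0.001], [0.405, 0.914, -0.004], [-0.0, -0.004, -1.0]]
force: [0.0, -3.8, 1.8]
finger_gap: 30.0
finger_force: 1.6
```

```bash
python3 -c "
from st import *
tq()"
```

```text
t 10.83 p [531.5  40.8  58.8] yaw 2.725 r 39.5 beta 2.468 F [ 0.01 -3.85  1.79] M [-0.634  0.014  0.071] rxF 0.118 gap 30.0
F tool [-1.57 -3.52 -1.78]
```

>>> arm_command(targets="-.0006 .0018 0 0 0 .05 -.3;-.0006 .0018 0 0 0 .05 -.3;0 0 0 0 0 0 -.3")

```text
time: 11.08
tool_pos: [534.0, 43.9, 58.7]
orientation: [[-0.87, 0.493, -0.001], [0.493, 0.87, -0.003], [-0.0, -0.003, -1.0]]
force: [-0.6, -3.0, 1.6]
finger_gap: 29.9
finger_force: 1.7
```

```bash
python3 -c "
from st import *
tq()"
```

```text
t 11.08 p [534.   43.9  58.7] yaw 2.626 r 39.6 beta 2.369 F [-0.61 -2.98  1.56] M [-0.729  0.039  0.094] rxF 0.102 gap 29.9
F tool [-0.94 -2.9  -1.55]
```

>>> arm_command(targets="-.0013 .0037 .0001 0 0 .1 -.3;-.0013 .0037 .0001 0 0 .1 -.3;0 0 0 0 0 0 -.3")

```text
time: 11.33
tool_pos: [540.0, 49.3, 58.4]
orientation: [[-0.755, 0.656, -0.002], [0.656, 0.755, -0.001], [0.0, -0.002, -1.0]]
force: [-1.3, -2.6, 1.6]
finger_gap: 30.2
finger_force: 1.3
```

```bash
python3 -c "
from st import *
tq()"
```

```text
t 11.33 p [540.   49.3  58.4] yaw 2.426 r 39.9 beta 2.166 F [-1.26 -2.56  1.59] M [-0.48   0.197 -0.034] rxF 0.099 gap 30.2
F tool [-0.73 -2.76 -1.59]
```

>>> arm_command(targets="-.0006 .0018 .0001 0 0 .05 -.3;-.0006 .0018 .0001 0 0 .05 -.3;0 0 0 0 0 0 -.3")

```text
time: 11.58
tool_pos: [542.9, 51.0, 58.1]
orientation: [[-0.687, 0.727, -0.002], [0.727, 0.687, -0.002], [0.0, -0.003, -1.0]]
force: [-1.6, -4.2, 2.5]
finger_gap: 30.1
finger_force: 2.1
```

```bash
python3 -c "
from st import *
tq()"
```

```text
t 11.58 p [542.9  51.   58.1] yaw 2.328 r 39.9 beta 2.083 F [-1.59 -4.18  2.47] M [-0.713  0.372  0.031] rxF 0.137 gap 30.1
F tool [-1.95 -4.03 -2.46]
```

>>> arm_command(targets="-.0007 .0018 0 0 0 .05 -.3;-.0007 .0018 0 0 0 .05 -.3;0 0 0 0 0 0 -.3")

```text
time: 11.83
tool_pos: [546.3, 52.7, 58.0]
orientation: [[-0.611, 0.792, -0.003], [0.792, 0.611, -0.001], [0.001, -0.002, -1.0]]
force: [-2.5, -2.4, 1.6]
finger_gap: 29.7
finger_force: 2.0
```

```bash
python3 -c "
from st import *
tq()"
```

```text
t 11.83 p [546.3  52.7  58. ] yaw 2.228 r 39.9 beta 1.987 F [-2.48 -2.42  1.64] M [-0.57   0.469  0.051] rxF 0.13 gap 29.7
F tool [-0.4  -3.45 -1.63]
```

>>> arm_command(targets="-.0007 .0018 0 0 0 .05 -.3;-.0007 .0018 0 0 0 .05 -.3;0 0 0 0 0 0 -.3")

```text
time: 12.08
tool_pos: [549.5, 53.7, 57.9]
orientation: [[-0.529, 0.849, -0.004], [0.849, 0.529, -0.001], [0.001, -0.003, -1.0]]
force: [-3.6, -3.2, 2.7]
finger_gap: 30.0
finger_force: 2.4
```

```bash
python3 -c "
from st import *
tq()"
```

```text
t 12.08 p [549.5  53.7  57.9] yaw 2.128 r 39.7 beta 1.903 F [-3.57 -3.18  2.74] M [-0.591  0.768  0.05 ] rxF 0.175 gap 30.0
F tool [-0.8  -4.73 -2.72]
```

>>> arm_command(targets="-.0007 .0018 0 0 0 .05 -.3;-.0007 .0018 0 0 0 .05 -.3;0 0 0 0 0 0 -.3")

```text
time: 12.33
tool_pos: [552.8, 54.6, 57.7]
orientation: [[-0.442, 0.897, -0.004], [0.897, 0.442, -0.0], [0.002, -0.004, -1.0]]
force: [-4.4, -2.5, 1.5]
finger_gap: 29.4
finger_force: 2.5
```

```bash
python3 -c "
from st import *
tq()"
```

```text
t 12.33 p [552.8  54.6  57.7] yaw 2.028 r 39.5 beta 1.815 F [-4.45 -2.49  1.48] M [-0.474  0.852  0.088] rxF 0.195 gap 29.4
F tool [-0.26 -5.1  -1.46]
```

>>> arm_command(targets="-.0007 .0018 0 0 0 .05 -.3;0 0 0 0 0 0 -.3")

```text
time: 12.5
tool_pos: [554.7, 55.0, 57.7]
orientation: [[-0.397, 0.918, -0.004], [0.918, 0.397, 0.001], [0.002, -0.004, -1.0]]
force: [-5.1, -2.4, 2.6]
finger_gap: 29.8
finger_force: 2.3
```

```bash
python3 -c "
from st import *
tq()"
```

```text
t 12.5 p [554.7  55.   57.7] yaw 1.979 r 39.5 beta 1.766 F [-5.06 -2.44  2.65] M [-0.311  0.825 -0.007] rxF 0.215 gap 29.8
F tool [-0.23 -5.62 -2.63]
```

```bash
cat >> st.py <<'E'
def tav(n=4,ax=np.array((562.4,16.2))):
    L=[]
    for i in range(n):
        viewer.read_camera('top'); s=ctrl.get_state(); d=(s['tool_pos'][:2]-ax)/1e3; F=s['force']; L.append([d[0]*F[1]-d[1]*F[0],s['moment'][2],*(F@s['orientation'])])
    L=np.array(L); print(L.mean(0).round(3),'sum',L[:,:2].sum(1).round(3),'t',s['time'])
E
python3 -c "
from st import *
tav()"
```

```text
[ 0.196  0.017  0.59  -4.946 -2.061] sum [0.209 0.246 0.208 0.189] t 12.7
```

>>> arm_command(targets="-.0007 .0018 0 0 0 .05 -.3;-.0007 .0018 0 0 0 .05 -.3")

```text
time: 12.87
tool_pos: [557.8, 55.1, 57.5]
orientation: [[-0.301, 0.954, -0.006], [0.954, 0.301, 0.0], [0.002, -0.005, -1.0]]
force: [-7.0, -0.4, 3.3]
finger_gap: 29.6
finger_force: 3.5
```

```bash
python3 -c "
from st import *
tq();tav()"
```

```text
t 12.87 p [557.8  55.1  57.5] yaw 1.877 r 39.2 beta 1.689 F [-6.95 -0.38  3.26] M [-0.183  1.421  0.02 ] rxF 0.272 gap 29.6
F tool [ 1.74 -6.76 -3.22]
[ 0.231  0.05   1.32  -5.727 -2.293] sum [0.292 0.224 0.285 0.322] t 13.0667
```

>>> arm_command(targets="-.0006 .0019 0 0 0 .05 -.3;-.0006 .0019 0 0 0 .05 -.3")

```text
time: 13.23
tool_pos: [561.7, 55.5, 57.4]
orientation: [[-0.205, 0.979, -0.006], [0.979, 0.205, 0.002], [0.003, -0.005, -1.0]]
force: [-7.2, 0.7, 2.9]
finger_gap: 29.6
finger_force: 3.8
```

```bash
python3 -c "
from st import *
tq();tav()"
```

```text
t 13.23 p [561.7  55.5  57.4] yaw 1.777 r 39.3 beta 1.589 F [-7.25  0.66  2.85] M [0.076 1.49  0.048] rxF 0.284 gap 29.6
F tool [ 2.14 -6.98 -2.81]
[ 0.219  0.037  1.904 -5.286 -2.395] sum [0.264 0.234 0.308 0.219] t 13.4333
```

>>> arm_command(targets="-.0003 .001 0 0 0 .025 -.3;-.0003 .001 0 0 0 .025 -.3")

```text
time: 13.6
tool_pos: [563.4, 55.4, 57.3]
orientation: [[-0.157, 0.988, -0.007], [0.988, 0.157, 0.002], [0.003, -0.006, -1.0]]
force: [-8.2, -0.2, 3.5]
finger_gap: 30.2
finger_force: 4.2
```

```bash
python3 -c "
from st import *
tq();tav()"
```

```text
t 13.6 p [563.4  55.4  57.3] yaw 1.728 r 39.2 beta 1.546 F [-8.16 -0.25  3.49] M [-0.03   1.693  0.079] rxF 0.32 gap 30.2
F tool [ 1.05 -8.12 -3.43]
[ 0.257  0.02   1.842 -6.292 -1.905] sum [0.256 0.329 0.257 0.265] t 13.8
```

>>> arm_command(targets="-.0003 .001 0 0 0 .025 -.3;-.0003 .001 0 0 0 .025 -.3")

```text
time: 13.97
tool_pos: [565.2, 55.3, 57.2]
orientation: [[-0.107, 0.994, -0.007], [0.994, 0.107, 0.002], [0.003, -0.007, -1.0]]
force: [-9.2, 0.9, 4.1]
finger_gap: 29.7
finger_force: 4.5
```

```bash
python3 -c "
from st import *
tq();tav(2)"
```

```text
t 13.97 p [565.2  55.3  57.2] yaw 1.678 r 39.2 beta 1.498 F [-9.18  0.88  4.11] M [0.134 1.809 0.079] rxF 0.362 gap 29.7
F tool [ 1.87 -9.06 -4.05]
[ 0.252  0.059  2.02  -6.135 -2.148] sum [0.308 0.315] t 14.0667
```

>>> arm_command(targets="-.0003 .001 0 0 0 .025 -.3;-.0003 .001 0 0 0 .025 -.3")

```text
time: 14.23
tool_pos: [567.1, 55.2, 57.2]
orientation: [[-0.058, 0.998, -0.007], [0.998, 0.058, 0.003], [0.003, -0.007, -1.0]]
force: [-8.0, 2.2, 4.1]
finger_gap: 29.9
finger_force: 3.8
```

```bash
python3 -c "
from st import *
tq();tav(2)"
```

```text
t 14.23 p [567.1  55.2  57.2] yaw 1.629 r 39.2 beta 1.451 F [-8.01  2.24  4.07] M [0.296 1.634 0.047] rxF 0.323 gap 29.9
F tool [ 2.71 -7.9  -4.  ]
[ 0.261  0.037  2.034 -6.348 -2.089] sum [0.277 0.318] t 14.3333
```

>>> arm_command(targets="-.0003 .001 0 0 0 .025 -.3")

```text
time: 14.42
tool_pos: [568.5, 55.1, 57.2]
orientation: [[-0.034, 0.999, -0.007], [0.999, 0.034, 0.003], [0.003, -0.007, -1.0]]
force: [-9.8, 1.5, 2.7]
finger_gap: 29.9
finger_force: 4.4
```

```bash
python3 -c "
from st import *
tq()"
```

```text
t 14.42 p [568.5  55.1  57.2] yaw 1.604 r 39.4 beta 1.416 F [-9.78  1.49  2.69] M [0.289 1.688 0.052] rxF 0.39 gap 29.9
F tool [ 1.83 -9.74 -2.62]
```

>>> arm_command(targets="-.0003 .001 0 0 0 .025 -.3")

```text
time: 14.5
tool_pos: [569.2, 54.9, 57.2]
orientation: [[-0.008, 1.0, -0.007], [1.0, 0.008, 0.003], [0.003, -0.007, -1.0]]
force: [-7.9, 3.8, 3.1]
finger_gap: 29.6
finger_force: 3.8
```

```bash
python3 -c "
from st import *
tq()"
```

```text
t 14.5 p [569.2  54.9  57.2] yaw 1.579 r 39.3 beta 1.398 F [-7.87  3.82  3.09] M [0.407 1.472 0.036] rxF 0.33 gap 29.6
F tool [ 3.89 -7.86 -3.02]
```

```bash
python3 - <<'E'
from st import *
tav(1)
snap('scene','s3')
a=cv2.imread('pics/scene0.png')[195:245,365:415]; b=cv2.imread('pics/s3.png')[195:245,365:415]
cv2.imwrite('pics/c3.png',cv2.resize(np.hstack([a,b]),None,fx=8,fy=8,interpolation=cv2.INTER_CUBIC))
E
```

```text
[ 0.32   0.009  2.492 -7.803 -2.53 ] sum [0.329] t 14.55
```

View pics/c3.png

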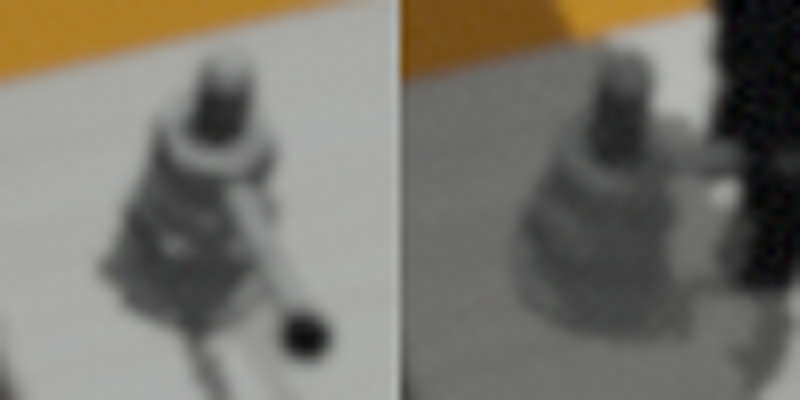

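The jam nut now sits on the stop nut, and the lever points to the right behind the finger. I'll nudge it slightly further.

>>> arm_command(targets="-.0003 .001 0 0 0 .025 -.3;-.0003 .001 0 0 0 .025 -.3")

```text
time: 14.77
tool_pos: [570.9, 54.5, 57.1]
orientation: [[0.042, 0.999, -0.008], [0.999, -0.042, 0.004], [0.003, -0.008, -1.0]]
force: [-8.2, 2.9, 2.9]
finger_gap: 29.8
finger_force: 4.3
```

```bash
python3 -c "
from st import *
tq();tav(2)"
```

```text
t 14.77 p [570.9  54.5  57.1] yaw 1.529 r 39.3 beta 1.351 F [-8.19  2.93  2.9 ] M [0.537 1.627 0.02 ] rxF 0.339 gap 29.8
F tool [ 2.6  -8.32 -2.83]
[ 0.325  0.043  2.794 -7.911 -2.601] sum [0.369 0.369] t 14.8667
```

>>> arm_command(targets="-.0003 .001 0 0 0 .025 -.3;-.0003 .001 0 0 0 .025 -.3")

```text
time: 15.03
tool_pos: [572.8, 54.1, 57.1]
orientation: [[0.092, 0.996, -0.008], [0.996, -0.092, 0.004], [0.004, -0.008, -1.0]]
force: [-9.1, 3.8, 2.9]
finger_gap: 29.8
finger_force: 4.5
```

```bash
python3 -c "
from st import *
tq();tav(2)"
```

```text
t 15.03 p [572.8  54.1  57.1] yaw 1.479 r 39.3 beta 1.302 F [-9.06  3.76  2.85] M [0.728 1.765 0.075] rxF 0.382 gap 29.8
F tool [ 2.92 -9.38 -2.76]
[ 0.352  0.054  2.418 -8.664 -2.273] sum [0.422 0.39 ] t 15.1333
```

>>> arm_command(targets="0 -.004 0 0 0 0 -.3;0 -.0035 0 0 0 0 -.2;0 -.0025 0 0 0 0 -.1;0 0 0 0 0 0 -.1;0 0 0 0 0 0 -.1")

```text
time: 15.55
tool_pos: [567.9, 52.9, 58.8]
orientation: [[0.094, 0.996, 0.001], [0.996, -0.094, 0.0], [0.0, 0.001, -1.0]]
force: [0.9, -0.5, 0.7]
finger_gap: 38.4
finger_force: 0.0
```

```bash
python3 -c "
from st import *
tq();snap('wrist','w4')"
```

```text
t 15.55 p [567.9  52.9  58.8] yaw 1.476 r 37.1 beta 1.423 F [ 0.86 -0.48  0.71] M [ 0.027 -0.059  0.001] rxF -0.034 gap 38.4
F tool [-0.39  0.9  -0.71]
```

View pics/w4.png

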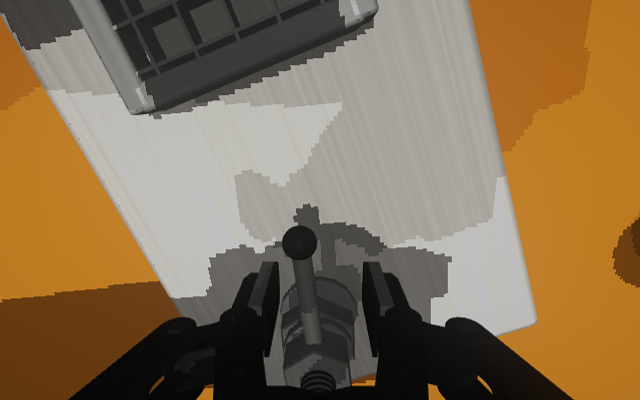

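The lever (ball at (300,243)) stands clear between the open pads and did not spring back. Up and over to the cap.

>>> arm_command(targets="0 0 -.03 0 0 0 -.1;0 0 -.03 0 0 0 -.1;0 0 -.03 0 0 0 -.1;0 0 -.03 0 0 0 0;-.0329 -.0071 0 0 0 0 .3;-.0329 -.0071 0 0 0 0 .3;-.0329 -.0071 0 0 0 0 .3;-.0329 -.0071 0 0 0 0 .3;-.0329 -.0071 0 0 0 0 .3;-.0329 -.0071 0 0 0 0 .3;-.0329 -.0071 0 0 0 0 .3;-.0329 -.0071 0 0 0 0 .3;-.0329 -.0071 0 0 0 0 .3;-.0329 -.0071 0 0 0 0 .3;0 0 .02 0 0 0 .3;0 0 .02 0 0 0 .3;0 0 0 0 0 0 .3;0 0 0 0 0 0 .3")

```text
time: 17.1
tool_pos: [464.5, -267.5, 137.8]
orientation: [[0.095, 0.995, -0.002], [0.995, -0.095, 0.001], [0.001, -0.002, -1.0]]
force: [0.0, -0.2, 0.3]
finger_gap: 55.3
finger_force: 0.0
```

```bash
python3 - <<'E'
from st import *
tq(); im,s=snap('wrist','w5'); C=cam('wrist',s); print('pred cap top',proj(C,(466.5,-267.4,38)), proj(C,(466.5,-267.4,10)))
g=(im.max(2)<50).astype(np.uint8); n,l,st,c=cv2.connectedComponentsWithStats(g)
for i in range(1,n):
    if st[i][4]>150: print(st[i],c[i].round(1))
# lever angle afterwards from top view
t,s=snap('top','t5'); T=cam('top'); g=(t.max(2)<50).astype(np.uint8); n,l,st,c=cv2.connectedComponentsWithStats(g)
for i in range(1,n):
    x,y=c[i]
    if 190<x<300 and 140<y<230 and st[i][4]>8: p=plane(T,c[i],79)-[562.4,16.2,0]; print(c[i].round(1),st[i][4],np.hypot(*p[:2]).round(1),np.arctan2(p[1],p[0]).round(3))
E
```

```text
t 17.1 p [ 464.5 -267.5  137.8] yaw 1.476 r 300.1 beta -1.903 F [ 0.01 -0.18  0.31] M [ 0.005 -0.001  0.01 ] rxF 0.02 gap 55.3
F tool [-0.18  0.03 -0.31]
pred cap top [324.97627887 209.36536198] [324.64355703 198.61764675]
[192   6  31  45 458] [212.3  33.7]
[ 449  121   49   44 1255] [473.4 142.1]
[ 305  185   39   44 1369] [324.1 206.4]
[   55   265   531   135 28784] [320.5 355.4]
[250.1 190.4] 19 1.3 -0.673
[216.7 192.3] 21 61.7 1.583
```

View pics/w5.png

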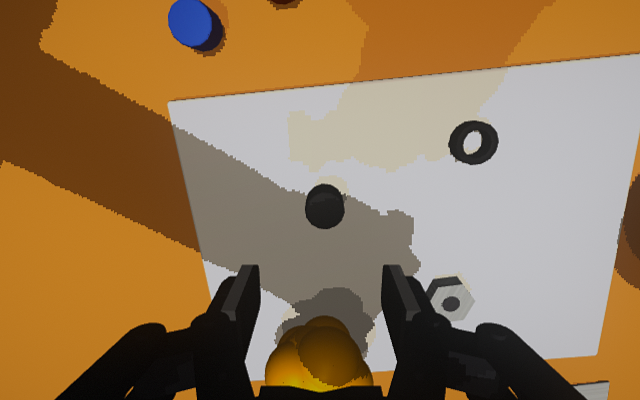

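The cap is at (324,206) and the bushing and spare nut are well to its right. The cap is where it was measured, so descend and grip.

>>> arm_command(targets="0 .002 .03 0 0 0 .3;0 0 .03 0 0 0 .3;0 0 .03 0 0 0 .3;0 0 .02 0 0 0 .3;0 0 .013 0 0 0 .3;0 0 0 0 0 0 .3;0 0 0 0 0 0 -.6;0 0 0 0 0 0 -.6;0 0 0 0 0 0 -.6;0 0 0 0 0 0 -.6;0 0 0 0 0 0 -.6;0 0 0 0 0 0 -.6", force=35)

```text
time: 18.2
tool_pos: [469.1, -269.0, 17.4]
orientation: [[0.095, 0.995, 0.004], [0.996, -0.095, -0.002], [-0.002, 0.004, -1.0]]
force: [0.5, 1.1, 7.1]
finger_gap: 29.3
finger_force: 34.9
```

>>> arm_command(targets="0 0 -.01 0 0 0 -.6;0 0 -.02 0 0 0 -.6;0 0 -.03 0 0 0 -.6;0 0 -.03 0 0 0 -.6;0 0 -.03 0 0 0 -.6;0 0 -.03 0 0 0 -.6;.0293 .0066 0 0 0 0 -.6;.0293 .0066 0 0 0 0 -.6;.0293 .0066 0 0 0 0 -.6;.0293 .0066 0 0 0 0 -.6;.0293 .0066 0 0 0 0 -.6;.0293 .0066 0 0 0 0 -.6;.0293 .0066 0 0 0 0 -.6;.0293 .0066 0 0 0 0 -.6;.0293 .0066 0 0 0 0 -.6;.0293 .0066 0 0 0 0 -.6;0 0 0 0 0 .12 -.6;0 0 0 0 0 .12 -.6;0 0 0 0 0 .12 -.6;0 0 0 0 0 .12 -.6")

```text
time: 19.87
tool_pos: [560.6, 17.7, 166.1]
orientation: [[0.548, 0.836, -0.0], [0.836, -0.548, -0.0], [-0.0, 0.0, -1.0]]
force: [-0.4, -0.8, -0.8]
finger_gap: 29.0
finger_force: 34.7
```

>>> arm_command(targets="0 0 0 0 0 .12 -.6;0 0 0 0 0 .12 -.6;0 0 0 0 0 .12 -.6;0 0 0 0 0 .12 -.6;0 0 0 0 0 .12 -.6;0 0 0 0 0 .12 -.6;0 0 0 0 0 0 -.6;0 0 0 0 0 0 -.6")

```text
time: 20.53
tool_pos: [560.7, 17.3, 166.0]
orientation: [[0.961, 0.275, 0.0], [0.275, -0.961, -0.0], [0.0, 0.0, -1.0]]
force: [-0.3, 0.7, -1.0]
finger_gap: 28.8
finger_force: 34.7
```

```bash
python3 - <<'E'
from st import *
tq(); S=cam('scene')
a,s=snap('scene','s6'); b,s=snap('wrist','w6'); W=cam('wrist',s); p=s['tool_pos']; R=s['orientation']
print('joint',s['joint_pos'].round(2))
print('stud pred: scene',proj(S,(562.4,16.2,120)),'wrist',proj(W,(562.4,16.2,120)))
m=p+[0,0,-7.4]; print('cap pred scene mouth/top',proj(S,m),proj(S,m+[0,0,28]),'wrist',proj(W,m),proj(W,m+[0,0,28]))
u,v=proj(S,m).astype(int); A=cv2.resize(a[v-60:v+60,u-50:u+50],None,fx=3.5,fy=3.5,interpolation=cv2.INTER_CUBIC)
print('crop origin',u-50,v-60)
B=b[180:400,215:425]; B=cv2.resize(B,None,fx=420/220,fy=420/220)
B=cv2.convertScaleAbs(B,alpha=1.8,beta=20); A=cv2.convertScaleAbs(A,alpha=1.5,beta=10)
cv2.imwrite('pics/c6.png',np.hstack([A,B])[:,:,::-1])
E
```

```text
t 20.53 p [560.7  17.3 166. ] yaw 0.279 r 2.0 beta 2.582 F [-0.29  0.66 -0.99] M [0.021 0.002 0.059] rxF -0.001 gap 28.8
F tool [-0.09 -0.72  0.99]
joint [-0.08  0.37 -0.09  1.1  -0.    2.78]
stud pred: scene [392.2018676  202.24697655] wrist [324.48310516 233.86169615]
cap pred scene mouth/top [395.18733761 188.95246358] [397.17196873 179.12041163] wrist [322.20010936 266.58522276] [322.48197509 298.77728676]
crop origin 345 128
```

View pics/c6.png

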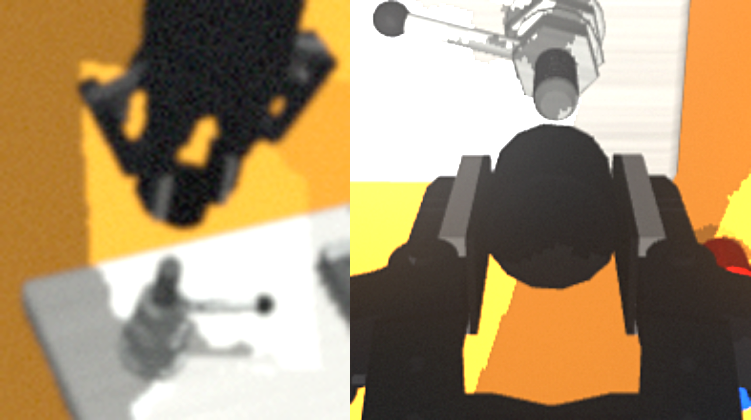

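The left half (scene) shows the cap held level, about above the stud. The right half (wrist) shows the cap silhouette centred at column ≈322, rows ≈245.5 to 331, and the stud top at about (323,232).

```bash
python3 - <<'E'
from st import *
s=ctrl.get_state(); W=cam('wrist',s); p=s['tool_pos']; R=s['orientation']
for o in(-2,-1,0,1,2,3,4):
    f=lambda x,y,z:proj(W,p+R@np.array([x,y,0])+[0,0,z])
    print(o,f(o+15,0,-7.4)[1].round(1),f(o-15,0,20.6)[1].round(1),f(o,o,8)[0].round(1))
st=plane(W,(322.9,232.4),120); print('stud',st.round(1),'rel tool',(R.T@(st-p)).round(1))
E
```

```text
-2 242.3 333.1 317.9
-1 240.4 331.1 320.1
0 238.4 329.2 322.3
1 236.5 327.2 324.6
2 234.5 325.2 326.8
3 232.6 323.2 329.1
4 230.6 321.3 331.4
stud [563.1  17.4 120. ] rel tool [ 2.3  0.6 45.8]
```

>>> arm_command(targets=".0035 .001 .02 0 0 0 -.6;0 0 .015 0 0 0 -.6;0 0 .005 0 0 0 -.6;0 0 .003 0 0 0 -.6;0 0 .003 0 0 0 -.6;0 0 0 0 0 0 -.6")

```text
time: 21.13
tool_pos: [564.2, 17.2, 119.5]
orientation: [[0.962, 0.273, -0.001], [0.273, -0.962, -0.0], [-0.001, 0.0, -1.0]]
force: [-0.5, -0.3, -1.4]
finger_gap: 29.1
finger_force: 34.7
```

```bash
python3 -c "
from st import *
tq()"
```

```text
t 21.13 p [564.2  17.2 119.5] yaw 0.276 r 2.1 beta 0.491 F [-0.54 -0.29 -1.35] M [-0.159  0.204 -0.011] rxF 0.0 gap 29.1
F tool [-0.59  0.13  1.35]
```

>>> arm_command(targets="0 0 .003 0 0 0 -.6;0 0 .003 0 0 0 -.6;0 0 .003 0 0 0 -.6;0 0 .002 0 0 0 -.6;0 0 .001 0 0 0 -.6;0 0 0 0 0 0 -.6")

```text
time: 21.63
tool_pos: [564.3, 17.1, 107.6]
orientation: [[0.962, 0.272, -0.0], [0.272, -0.962, -0.001], [-0.0, 0.0, -1.0]]
force: [-3.7, -1.9, 3.5]
finger_gap: 29.2
finger_force: 35.0
```

```bash
python3 -c "
from st import *
tq()"
```

```text
t 21.63 p [564.3  17.1 107.6] yaw 0.276 r 2.1 beta 0.467 F [-3.7  -1.9   3.54] M [-0.324  0.654 -0.041] rxF -0.0 gap 29.2
F tool [-4.08  0.82 -3.54]
```

>>> arm_command(targets="-.001 0 .001 0 0 0 -.6;0 0 .001 0 0 0 -.6;0 0 0 0 0 0 -.6")

```text
time: 21.88
tool_pos: [564.3, 17.1, 107.5]
orientation: [[0.962, 0.272, 0.003], [0.272, -0.962, -0.0], [0.002, 0.001, -1.0]]
force: [-6.1, 0.2, 13.0]
finger_gap: 29.2
finger_force: 35.9
```

>>> arm_command(targets="0 0 0 0 0 0 .3;0 0 0 0 0 0 .3;0 0 0 0 0 0 .3;0 0 0 0 0 0 .3;0 0 -.01 0 0 0 .3;0 0 -.02 0 0 0 .3;0 0 -.03 0 0 0 .3;0 0 -.03 0 0 0 .3;0 0 0 0 0 0 .3;0 0 0 0 0 0 .3")

```text
time: 22.72
tool_pos: [565.6, 17.0, 198.3]
orientation: [[0.962, 0.272, 0.006], [0.272, -0.962, -0.0], [0.005, 0.002, -1.0]]
force: [0.1, -0.6, -0.5]
finger_gap: 55.6
finger_force: 0.0
```

```bash
python3 - <<'E'
from st import *
tq(); S=cam('scene')
a,s=snap('scene','s7'); b,s=snap('wrist','w7'); W=cam('wrist',s)
X=np.array([563,16.8,128]); print('cap top pred: wrist',proj(W,X),'mouth',proj(W,X-[0,0,28]),'scene',proj(S,X),proj(S,X-[0,0,28]))
u,v=proj(S,X).astype(int); A=cv2.resize(a[v-40:v+80,u-50:u+50],None,fx=3.5,fy=3.5,interpolation=cv2.INTER_CUBIC); print(u-50,v-40)
B=cv2.resize(b[130:400,200:440],None,fx=420/270,fy=420/270); B=cv2.convertScaleAbs(B,alpha=1.6,beta=20)
cv2.imwrite('pics/c7.png',np.hstack([A,B])[:,:,::-1])
E
```

```text
t 22.72 p [565.6  17.  198.3] yaw 0.276 r 3.3 beta 0.24 F [ 0.06 -0.58 -0.48] M [ 0.032  0.022 -0.042] rxF -0.002 gap 55.6
F tool [-0.1   0.57  0.48]
cap top pred: wrist [321.5411791  224.49791583] mouth [321.43068072 210.89110295] scene [393.05299328 199.9210371 ] [391.28399015 208.67437303]
343 159
```

View pics/c7.png

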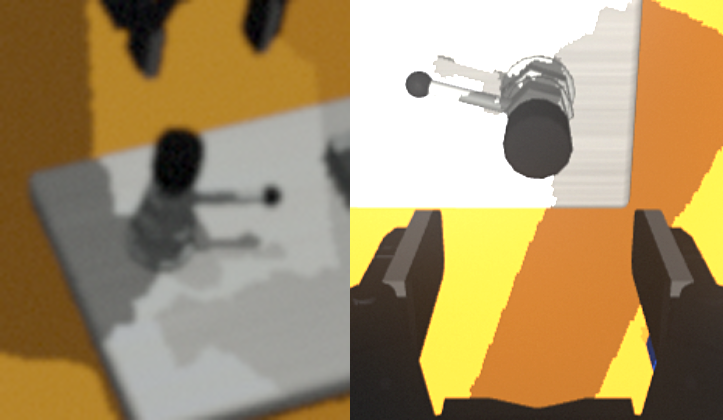

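The cap stands upright and fully down: its top is at wrist pixel (321,223) against a predicted (321.5,224.5). The lever ball is at scene pixel (421,215). Gripper is clear and 60 ms of checks remain, so I check the lever angle and hand in.

```bash
python3 - <<'E'
from st import *
p=plane(cam('scene'),(420.7,215),79)-[562.6,16.5,0]; print(np.hypot(*p[:2]),np.arctan2(p[1],p[0]))
print(ctrl.close_job())
E
```

```text
64.48208078241736 1.539499731483142
the job is handed in; nothing more can be done
None
```

The job is handed in: the jam nut is run down and tightened on the stop nut (peak about 0.45 N m) and the cap is fully down and upright on the stud. The lever showed no clear spring-back, but I could not check by eye whether the stop nut turned, and the hand-in gave no verdict.

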